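# Close the gasketed culture vessel: wing nuts in cross order

## Robot

A 6-joint arm with a two-finger parallel gripper is mounted at the origin on a cart in front of the work surface, level with it; the furniture and walls round the work are solid. World frame = base frame: x ahead of the robot, y to its left, z up, the work surface at z = 0. Lengths are in m, angles in degrees, forces in N, time in s.
With the tool pointing down it reaches from about 0.3 to 0.75 m from the base axis. Payload 8.5 kg.
Tool frame: the origin (TCP) lies at the very end of the fingers, on their centre line; the grasp point (between the pads) lies 19 mm behind it (env.hold_point_z is the distance from the TCP to the grasp point, in m); z points along the fingers, y is the line along which they close (so a half turn about z gives the same grasp; the last joint's range is limited). The gripper opens to 85 mm and grips with 20 to 120 N. Pads are 22 mm wide; open, the fingers measure 114 mm over their backs; the gripper's body (76 mm by 85 mm) begins 54 mm behind the grasp point. The pads swing forward as they close: fully open they stand 13 mm farther back than shut.
Start: joints at [59.341, 21.807, 74.336, -0, 83.858, -12.336], TCP at [0.173, 0.522, 0.231] pointing down, gripper open.
Joint ranges: [-178.18, 178.18], [-50.72, 133.34], [12.68, 142.11], [-81.47, 261.47], [9.98, 163.14], [-165.26, 165.26]. Speed limits (degrees/s): [136.94, 136.94, 180, 180, 180, 180].

## Interface

Orientations are given as a 3x3 rotation matrix whose columns are the frame's x, y, z axes.
In Python, from rig import env, optics gives the robot as it stands.
- The arm moves only by the shell command python3 -m jog 'ROWS' [OPENING] [FORCE]. ROWS is JSON, a list of rows, each an object with "linear": the shift along the tool's x, y, z in units of 40 mm (1.0 is 40 mm), a list of three; "roll": the turn about the tool's z in units of 5 degrees (1.0 is 5 degrees). A call has 1 to 12 rows; each row shifts and turns the commanded pose from where the row before left it, along the tool's axes as they then stand; what a row does not reach is not made up. A row lasts 1/12 s, in which the tool goes at most 41.7 mm and 7.16 degrees, less where a joint would pass 70% of its speed; a pose out of reach is approached as far as the arm can. A call is refused whole if a number of a shift passes 1 or a number of a turn 1, either way. A call with a gripper value outside its range is refused whole. OPENING is the opening, from -1 (shut) to 1 (fully open), set as the call begins (- or left out, the last holds). The fingers move at their own pace and stop on an object; FORCE is the grip in N (left out, the last holds). Time passes only in rows, so rows that do not move let the fingers close. It gives the time, the measured TCP pose, the force, the opening and the grip force at its end, in the units of the state.
- env.observe(): the state, without advancing time (a new reading comes with each control period).
- optics.get_image(name): name is "scene" or "side" or "wrist"; returns the picture (384x512x3 uint8, red, green, blue); there is no depth.
- optics.calibration(name): a dict with "fov_y" (degrees; the focal length in pixels is half the picture's height over the tangent of half this angle, whatever the lens; pixels are square), "cx", "cy" (the principal point, pixels), "T" (4x4, takes a point from camera to world coordinates). Camera axes: x right, y down, z forward; pixel columns grow to the right and rows downward; lengths in m; the calibration is good to about 2 mm. A picture is of the moment at which its call begins: read the wrist's pose just before it. calibration takes no time and is no camera call; for the wrist camera it gives the pose at the moment of the call.
- env.close_job(): hands the job in; it is judged then, once.
The state is a dict: "time_s": time; "q": joint angles; "qvel": joint speeds; "joint_efforts": joint torques, N m; "position": TCP position; "tool_rot": TCP orientation; "ft_force": force on the tool from outside, world axes, zero at the start; "wrist_torque": the same for the moment, N m; "grip_width": finger opening in m; "gripper_force": force on a finger pad.
Only numpy, scipy, OpenCV 4.12 (cv2) and the standard library are available. Lean on these libraries where they do the work, as an engineer would, in place of code of your own. Each camera call takes 0.05 s, during which the arm holds its last target. There are 200 camera calls.

## Task

The cover of the steel culture vessel is half closed: two opposite wing nuts are nipped down, the other two are slack, and one of the slack ones sits on a bolt that is still swung out. Swing that bolt upright into its slot in the cover and let go of it, then nip the two slack nuts with about a quarter turn clockwise each, so that all four hold evenly. Only then tighten all four in cross order - a nut, the one opposite it, then the other two - until each is fully home against its stop, and leave the things standing around as they are.

Things in the scene. Friction and masses are not known exactly. Their poses are not given: they have to be found in the camera images.
- vessel: Round stainless pot, 136 mm across, that stands fixed on the worktop; flange 151 mm across with its top at 104 mm. Origin: centre of its underside, on the worktop; z up, +y towards bolt 1 (the swung-out one), bolt 2 towards -x, bolt 3 towards -y, bolt 4 towards +x. The bolt axes stand 85 mm from the centre when upright. A black rubber gasket lies on the flange.
- cover: Loose steel cover, 148 mm across, lying on the gasket; four ears 30 mm wide with 12 mm slots open outwards reach to 90 mm from the centre, tops 11.5 mm above its underside. In the middle a face-up gauge, 48 mm across, top 43 mm above the underside; two brass valves 27 mm high, 40 mm from the centre, between ears. Origin: centre of its underside, 108 mm above the worktop at the start.
- bolt_1 (a joint): Swing of the one bolt that starts leaning outwards, rad: 0 = upright against its stop in the slot, grows as it leans outwards from the vessel (starts 0.85 to 1.3). Its hinge is stiff (about 0.06 N m) and stays where it is left. Bolts 2, 3 and 4 stand upright and firm.
- bolt_1_pin (a point): Hinge pin of bolt 1, 85 mm from the vessel's centre, 78 mm above the worktop, between two lugs 25 mm wide in all. Its axis is horizontal and tangential; x of this frame points along the leaning direction (outwards when upright), y along the pin, z along the bolt from the pin to the nut.
- nut_1 (a joint): Wing nut on the swung-out bolt: turned by this angle, rad, growing as it is tightened (clockwise from above). 0 = slack stop, 2.4 = fully home, hard stop; starts slack, 0 to 0.1. It sinks 6 mm a full turn (2.3 mm in all, touching the cover at about 1.05 rad) and stays where it is left (friction about 0.09 N m, more as the gasket is squeezed).
- nut_1_grip (a point): Mid-wings of nut 1, on its axis, 66.5 mm from the pin. The wings form one flat blade 12 mm thick (x), 44 mm tip to tip (y), reaching 10 mm below and above this point; under it a hub 18 mm across and a 22 mm collar, its underside 24 mm below. z: along the bolt; upright, it is about 144 mm above the worktop. At nut angle 0 the blade is parallel to the pin: it then stays put if pinched by its tips.
- nut_2 (a joint): Wing nut a quarter turn anticlockwise from nut 1, seen from above: turned by this angle, rad, growing as it is tightened (clockwise from above). 0 = slack stop, 2.4 = fully home, hard stop; starts nipped, 1.1 to 1.5. It sinks 6 mm a full turn (2.3 mm in all, touching the cover at about 1.05 rad) and stays where it is left (friction about 0.09 N m, more as the gasket is squeezed).
- nut_2_grip (a point): Mid-wings of nut 2, on its axis. The wings form one flat blade 12 mm thick (x), 44 mm tip to tip (y), reaching 10 mm below and above this point; under it a hub 18 mm across and a 22 mm collar, its underside 24 mm below. z: along the bolt; upright, it is about 144 mm above the worktop. At nut angle 0 the blade is tangential.
- nut_3 (a joint): Wing nut straight across the cover from nut 1: turned by this angle, rad, growing as it is tightened (clockwise from above). 0 = slack stop, 2.4 = fully home, hard stop; starts slack, 0 to 0.3. It sinks 6 mm a full turn (2.3 mm in all, touching the cover at about 1.05 rad) and stays where it is left (friction about 0.09 N m, more as the gasket is squeezed).
- nut_3_grip (a point): Mid-wings of nut 3, on its axis. The wings form one flat blade 12 mm thick (x), 44 mm tip to tip (y), reaching 10 mm below and above this point; under it a hub 18 mm across and a 22 mm collar, its underside 24 mm below. z: along the bolt; upright, it is about 144 mm above the worktop. At nut angle 0 the blade is tangential.
- nut_4 (a joint): Wing nut straight across the cover from nut 2: turned by this angle, rad, growing as it is tightened (clockwise from above). 0 = slack stop, 2.4 = fully home, hard stop; starts nipped, 1.1 to 1.5. It sinks 6 mm a full turn (2.3 mm in all, touching the cover at about 1.05 rad) and stays where it is left (friction about 0.09 N m, more as the gasket is squeezed).
- nut_4_grip (a point): Mid-wings of nut 4, on its axis. The wings form one flat blade 12 mm thick (x), 44 mm tip to tip (y), reaching 10 mm below and above this point; under it a hub 18 mm across and a 22 mm collar, its underside 24 mm below. z: along the bolt; upright, it is about 144 mm above the worktop. At nut angle 0 the blade is tangential.
- flask: Small conical glass flask, 61 mm across, 111 mm tall, bystander. Origin: centre of its underside.
- dish: Shallow petri dish, 112 mm across, 29 mm tall, bystander. Origin: centre of its underside.

How it is judged (in metres and radians):
On the way, in this order (a step that is already met when the one before it is completed fails the run):
1. the swung-out bolt stands upright in its slot (within 0.1 rad) and has been let go, its nut and the one opposite still slack (below 0.5 rad) (value of joint bolt_1 below 0.1 rad and contact force between the fingers and vessel below 0.3 N and value of joint each of nut_1, nut_3 below 0.5 rad), for 0.2 s.
2. all four nuts are nipped (past 0.8 rad) and none is home yet (below 2.0 rad) (value of joint nut_1 between 0.8 and 2 rad and value of joint nut_2 between 0.8 and 2 rad and value of joint nut_3 between 0.8 and 2 rad and value of joint nut_4 between 0.8 and 2 rad), for 0.1 s.
3. two opposite nuts are home (past 2.15 rad) while the other two are still only nipped (below 2.0 rad) (((value of joint each of nut_1, nut_3 above 2.15 rad and value of joint each of nut_2, nut_4 below 2 rad) or (value of joint each of nut_2, nut_4 above 2.15 rad and value of joint each of nut_1, nut_3 below 2 rad))), for 0.1 s.
At the end, for the whole second after the job is handed in: All four wing nuts are home (within 0.25 rad of their stop at 2.4 rad) and at rest, the first bolt upright in its slot (within 0.1 rad), and the cover lies level (within 0.02 rad) and centred (within 5 mm) on the vessel (value of joint each of nut_1, nut_2, nut_3, nut_4 above 2.15 rad and velocity of joint each of nut_1, nut_2, nut_3, nut_4 below 0.1 rad/s and value of joint bolt_1 below 0.1 rad and angle between cover's own z axis and vertical below 0.02 rad and horizontal distance between cover and vessel below 0.005 m and linear speed of cover below 0.02 m/s); the robot touches nothing.
It fails at once if a nut is driven nearly home (past 2.0 rad) while another is still slack (below 0.6 rad) (value of joint any of nut_1, nut_2, nut_3, nut_4 above 2 rad and value of joint any of nut_1, nut_2, nut_3, nut_4 below 0.6 rad).
It fails at once if the flask or the dish is moved more than 20 mm or the flask tipped (distance of any of flask, dish from where it was at the start of the episode above 0.02 m or angle between flask's own z axis and vertical above 0.3 rad).
It also fails if it takes over 72 s, if anything falls off the work surface, if the arm or the gripper's body presses on something with over 40 N, if the wrist force passes 120 N, or if a joint passes its speed limit or range.

## Working session

There is one attempt and no reset: what is moved stays moved. The work goes in short steps, Python scripts to look and compute and a shell command to move; the robot and the scene stay as the last step left them, time stands still between calls to the robot, and variables do not carry over. Pictures are saved under pics/ and viewed, at most 10 in all, crops included, and the job is handed in when it is done.

```bash
ls; mkdir -p pics; python3 - <<'E'
from rig import env, optics
import cv2, numpy as np
ims=[]
for n in ["scene","side"]:
    c=optics.calibration(n); print(n,c["fov_y"],c["cx"],c["cy"],np.round(c["T"],3).tolist())
    im=optics.get_image(n)[:,:,::-1]; cv2.imwrite(f"pics/{n}0.png",im)
    ims.append(im)
s=env.observe(); print(s["time_s"],s["position"],np.round(s["tool_rot"],3).tolist(),s["grip_width"],env.hold_point_z)
E
```

```text
pics
scene 57.182202102150235 256.48673828548425 191.964591548747 [[0.874, -0.31, 0.374, 0.21], [-0.486, -0.532, 0.694, -0.609], [-0.016, -0.788, -0.615, 0.693], [0.0, 0.0, 0.0, 1.0]]
side 53.51556580599998 262.29962793150366 184.71978957455104 [[0.942, -0.119, 0.315, 0.15], [-0.336, -0.391, 0.857, -1.091], [0.022, -0.913, -0.408, 0.656], [0.0, 0.0, 0.0, 1.0]]
0.1 [0.17277015 0.52189854 0.23077668] [[-0.949, 0.314, -0.001], [0.314, 0.949, -0.001], [0.0, -0.001, -1.0]] 0.08543773534875321 0.0187
```

View pics/scene0.png

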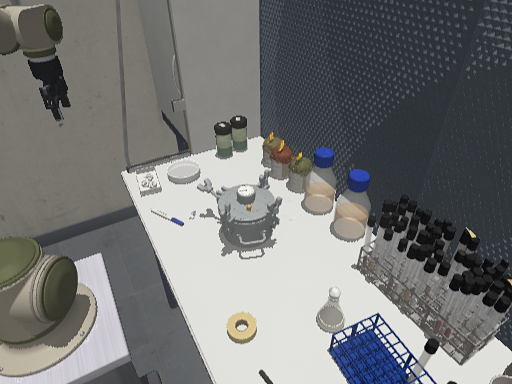

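View pics/side0.png

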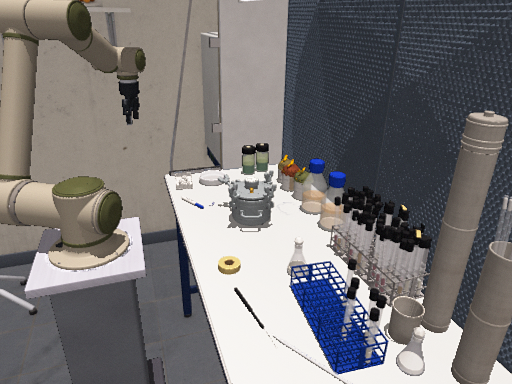

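The scene view shows the vessel at about (247,213), its leaning bolt to the left (205,185), the dish behind it at (183,172) and the flask at (332,312). The side view agrees: vessel at (252,200). I'll locate it roughly and work out where the wrist camera needs to go.

```bash
cat > h.py <<'E'
from rig import env, optics
import numpy as np, cv2
def ray(c,uv):
    f=192/np.tan(np.radians(c["fov_y"]/2)); T=np.array(c["T"])
    d=T[:3,:3]@np.array([(uv[0]-c["cx"])/f,(uv[1]-c["cy"])/f,1.]); return T[:3,3],d/np.linalg.norm(d)
def plane(c,uv,z):
    o,d=ray(c,uv); return o+d*(z-o[2])/d[2]
def proj(c,p):
    f=192/np.tan(np.radians(c["fov_y"]/2)); T=np.array(c["T"]); q=T[:3,:3].T@(np.array(p)-T[:3,3])
    return np.array([c["cx"]+f*q[0]/q[2],c["cy"]+f*q[1]/q[2]])
E
python3 - <<'E'
from h import *
c=optics.calibration("scene"); d=optics.calibration("side")
print("gauge",plane(c,(247,190),.151),plane(d,(252,183),.151))
print("nuttip",plane(c,(205,185),.11),"dish",plane(c,(184,170),.03),"flask",plane(c,(331,322),0))
w=optics.calibration("wrist"); s=env.observe(); T=np.array(w["T"]); R=np.array(s["tool_rot"])
print(w["fov_y"],w["cx"],w["cy"],"cam in tool",R.T@(T[:3,3]-s["position"]),np.round(R.T@T[:3,:3],3).tolist())
im=cv2.imread("pics/scene0.png")[150:260,170:310]; a=cv2.resize(im,None,fx=4,fy=4,interpolation=cv2.INTER_CUBIC); cv2.imwrite("pics/c0.png",a)
E
```

```text
gauge [0.52299343 0.02137885 0.151     ] [ 0.51245735 -0.00925571  0.151     ]
nuttip [0.45662684 0.14773111 0.11      ] dish [0.46181653 0.36500244 0.03      ] flask [ 0.54896071 -0.30808081  0.        ]
61.3177159827257 257.1452578300289 192.17773386719765 cam in tool [ 0.07623357 -0.00046639 -0.14356747] [[-0.0, -0.954, -0.3], [1.0, -0.0, 0.001], [-0.001, -0.3, 0.954]]
```

View pics/c0.png

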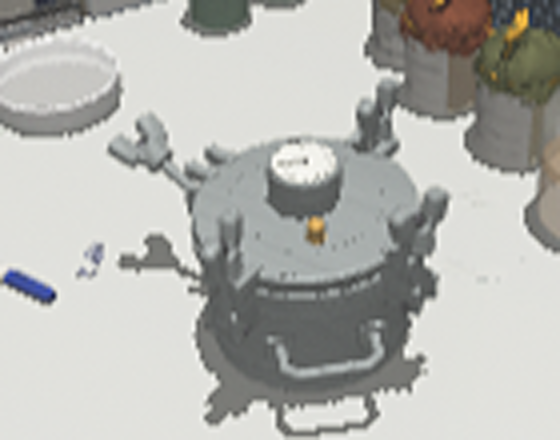

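The crop shows the leaning bolt pointing up-left (nut at 145,140, bolt root at 190,185), the gauge top at (305,160), and the upright nuts at (230,235), (425,210) and (378,110). So the vessel is near (0.52, 0.02), with bolt 1 at about 117° world heading. Next I'll move the wrist camera above the cover.

```bash
python3 -m jog '[{"linear":[-0.8,-0.57,-0.1]},{"linear":[-0.8,-0.57,-0.1]},{"linear":[-0.8,-0.57,-0.1]},{"linear":[-0.8,-0.57,-0.1]},{"linear":[-0.8,-0.57,-0.1]},{"linear":[-0.8,-0.57,-0.1]},{"linear":[-0.8,-0.57,-0.1]},{"linear":[-0.8,-0.57,-0.1]}]' 1 40
python3 -m jog '[{"linear":[-0.73,-0.57,-0.1]},{"linear":[-0.73,-0.57,-0.1]},{"linear":[-0.73,-0.57,-0.1]},{"linear":[-0.73,-0.57,-0.1]},{"linear":[-0.73,-0.57,-0.1]},{"linear":[-0.73,-0.57,-0.1]},{"linear":[-0.73,-0.57,-0.1]},{"linear":[-0.73,-0.57,-0.1]}]'
python3 -m jog '[{"roll":1},{"roll":1},{"roll":1},{"roll":1},{"roll":1},{"roll":1},{"roll":1},{"roll":1},{"roll":1},{"roll":0},{"roll":0}]'
python3 - <<'E'
from h import *
s=env.observe(); print(s["q"],s["position"],np.round(s["tool_rot"],3).tolist())
c=optics.calibration("wrist"); im=optics.get_image("wrist"); np.save("w1.npy",im); np.save("w1T.npy",c["T"])
cv2.imwrite("pics/w1.png",cv2.resize(im[:,:,::-1],(800,600)))
E
```

```text
[ 5.93417521e+01  2.18382695e+01  7.43780584e+01  7.77899585e-04
  8.38573110e+01 -1.23357512e+01] [0.17277015 0.52189854 0.23077668] [[-0.949, 0.314, -0.001], [0.314, 0.949, -0.001], [0.0, -0.001, -1.0]]invalid input
invalid input
invalid input
```

View pics/w1.png

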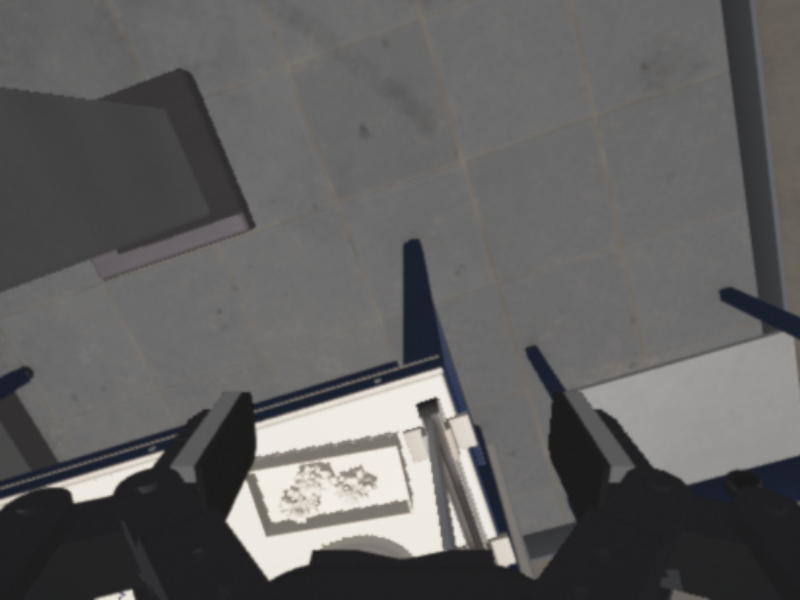

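"Invalid input" means every row needs both keys. The image only shows the floor and table corner, with the fingers blocking the lower third, so I'll aim for a pose that keeps the cover in the upper part.

```bash
python3 -m jog '[{"linear":[-0.8,-0.57,-0.1],"roll":0},{"linear":[-0.8,-0.57,-0.1],"roll":0},{"linear":[-0.8,-0.57,-0.1],"roll":0},{"linear":[-0.8,-0.57,-0.1],"roll":0},{"linear":[-0.8,-0.57,-0.1],"roll":0},{"linear":[-0.8,-0.57,-0.1],"roll":0},{"linear":[-0.8,-0.57,-0.1],"roll":0},{"linear":[-0.8,-0.57,-0.1],"roll":0}]' 1 40
python3 -m jog '[{"linear":[-0.73,-0.57,-0.1],"roll":0},{"linear":[-0.73,-0.57,-0.1],"roll":0},{"linear":[-0.73,-0.57,-0.1],"roll":0},{"linear":[-0.73,-0.57,-0.1],"roll":0},{"linear":[-0.73,-0.57,-0.1],"roll":0},{"linear":[-0.73,-0.57,-0.1],"roll":0},{"linear":[-0.73,-0.57,-0.1],"roll":0},{"linear":[-0.73,-0.57,-0.1],"roll":0}]'
python3 -m jog '[{"linear":[0,0,0],"roll":1},{"linear":[0,0,0],"roll":1},{"linear":[0,0,0],"roll":1},{"linear":[0,0,0],"roll":1},{"linear":[0,0,0],"roll":1},{"linear":[0,0,0],"roll":1},{"linear":[0,0,0],"roll":1},{"linear":[0,0,0],"roll":1},{"linear":[0,0,0],"roll":1},{"linear":[-0.6,0,0],"roll":0},{"linear":[-0.6,0,0],"roll":0},{"linear":[0,0,0],"roll":0}]'
python3 - <<'E'
from h import *
s=env.observe(); print(s["q"],s["position"],np.round(s["tool_rot"],3).tolist())
c=optics.calibration("wrist"); im=optics.get_image("wrist"); np.save("w1.npy",im); np.save("w1T.npy",c["T"])
cv2.imwrite("pics/w2.png",cv2.resize(im[:,:,::-1],(800,600)))
E
```

```text
time_s: 0.82
position: [0.3592, 0.2667, 0.2635]
tool_rot: [[-0.949, 0.314, -0.0], [0.314, 0.949, -0.0], [0.0, -0.0, -1.0]]
ft_force: [1.0, 0.2, 1.2]
grip_width: 0.0851
gripper_force: 0.0
time_s: 1.48
position: [0.5236, 0.0201, 0.2954]
tool_rot: [[-0.949, 0.315, -0.0], [0.315, 0.949, 0.0], [0.0, 0.0, -1.0]]
ft_force: [0.8, 1.1, -0.1]
grip_width: 0.0858
gripper_force: 0.0
time_s: 2.48
position: [0.5457, -0.0238, 0.2945]
tool_rot: [[-0.447, 0.895, -0.001], [0.895, 0.447, -0.001], [-0.0, -0.001, -1.0]]
ft_force: [0.6, -0.4, 0.2]
grip_width: 0.0855
gripper_force: 0.0
[-1.48938276e+01  1.93539528e+01  6.77052600e+01 -4.89747920e-02
  9.29732971e+01 -4.14304832e+01] [ 0.54569446 -0.02377778  0.29448129] [[-0.447, 0.895, -0.001], [0.895, 0.447, -0.001], [-0.0, -0.001, -1.0]]
```

View pics/w2.png

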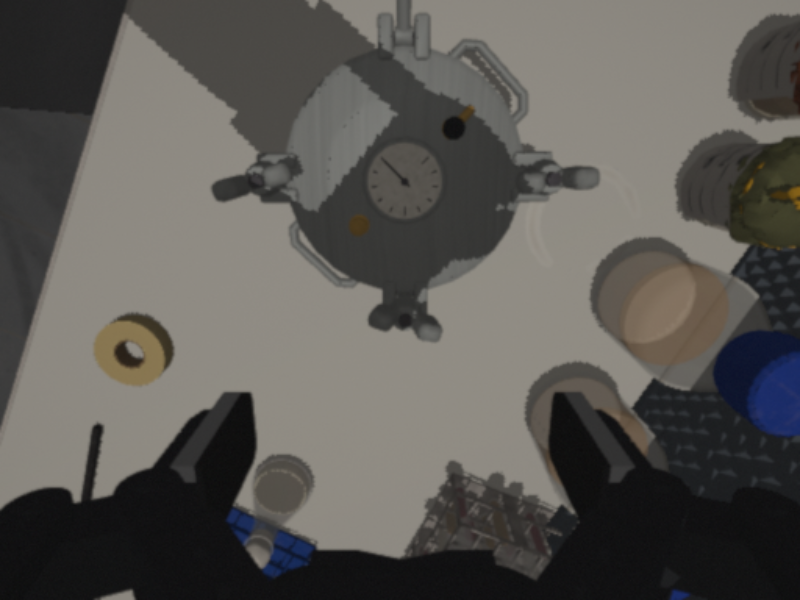

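This is a clear top view (800-px scale): gauge at (404,181), hinge 1 at (404,35) with the bolt running off the top, nut 3 at (405,320) with tips (378,318)/(436,330), nut 2 on the left at (258,178), nut 4 on the right at (547,179), and the flask at (275,490). I'll turn these pixels into positions.

```bash
python3 - <<'E'
from h import *
im=np.load("w1.npy"); c=optics.calibration("wrist"); c["T"]=np.load("w1T.npy"); k=.64
hsv=cv2.cvtColor(im,cv2.COLOR_RGB2HSV)
# gauge circle
g=cv2.cvtColor(im,cv2.COLOR_RGB2GRAY)
ci=cv2.HoughCircles(cv2.GaussianBlur(g,(3,3),0),cv2.HOUGH_GRADIENT,1,100,param1=80,param2=15,minRadius=20,maxRadius=30)
print("circ",ci[0][:2]/k if ci is not None else None)
P={"gauge":((404,181),.151),"pin":((404,37),.078),"n3ax":((405,320),.15),"n3a":((378,318),.154),"n3b":((436,330),.154),
"n2a":((228,190),.150),"n2b":((285,165),.150),"n4a":((525,186),.15),"n4b":((592,178),.15),"n2":((258,178),.15),"n4":((547,179),.15)}
W={}
for n,(uv,z) in P.items(): W[n]=plane(c,np.array(uv)*k,z); print(n,np.round(W[n],4))
for a,b in [("gauge","pin"),("gauge","n3ax"),("gauge","n2"),("gauge","n4"),("n3a","n3b"),("n2a","n2b"),("n4a","n4b")]:
    d=(W[b]-W[a])[:2]; print(a,b,np.hypot(*d).round(4),np.degrees(np.arctan2(d[1],d[0])).round(1))
E
```

```text
circ [[133.59375 349.21875  37.34375]
 [403.90625 178.90625  37.5    ]]
gauge [0.522  0.0261 0.151 ]
pin [0.4843 0.102  0.078 ]
n3ax [ 0.5593 -0.0469  0.15  ]
n3a [ 0.5437 -0.0517  0.154 ]
n3b [ 0.5781 -0.043   0.154 ]
n2a [ 0.4363 -0.0223  0.15  ]
n2b [0.4596 0.0045 0.15  ]
n4a [0.5836 0.0537 0.15  ]
n4b [0.6146 0.074  0.15  ]
n2 [ 0.4489 -0.0087  0.15  ]
n4 [0.5926 0.0624 0.15  ]
gauge pin 0.0848 116.4
gauge n3ax 0.082 -63.0
gauge n2 0.081 -154.6
gauge n4 0.0793 27.3
n3a n3b 0.0355 14.1
n2a n2b 0.0354 48.9
n4a n4b 0.0371 33.3
```

Everything fits: the pin is 84.8 mm from centre at 116.5°, and the tool's y axis is already parallel to it. Now I'll move over bolt 1 to measure its lean.

```bash
python3 -m jog '[{"linear":[0.9,0,0],"roll":0},{"linear":[0.9,0,0],"roll":0},{"linear":[0.9,0,0],"roll":0},{"linear":[0.9,0,0],"roll":0},{"linear":[0,0,0],"roll":0},{"linear":[0,0,0],"roll":0}]'
python3 - <<'E'
from h import *
s=env.observe(); print(s["position"])
c=optics.calibration("wrist"); im=optics.get_image("wrist"); np.save("w2.npy",im); np.save("w2T.npy",c["T"])
cv2.imwrite("pics/w3.png",cv2.resize(im[:,:,::-1],(800,600)))
# predicted pixel of grip vs lean
C=np.array([.522,.0258]);u=np.array([-.446,.895])
for t in (.8,.9,1,1.1,1.2,1.3):
    p=np.r_[C+u*(.085+.0665*np.sin(t)),.078+.0665*np.cos(t)]; e=np.r_[C+u*(.085+.0765*np.sin(t)),.078+.0765*np.cos(t)]
    print(t,proj(c,p)/.64,proj(c,e)/.64, proj(optics.calibration("scene"),p))
E
```

```text
time_s: 3.03
position: [0.4787, 0.1095, 0.2957]
tool_rot: [[-0.452, 0.892, 0.0], [0.892, 0.452, 0.0], [-0.0, 0.0, -1.0]]
ft_force: [0.5, -0.7, -0.9]
grip_width: 0.0853
gripper_force: 0.0
[0.47869988 0.10945127 0.29570255]
0.8 [404.31752546 205.44684421] [404.48064086 194.74199695] [206.98341121 180.73813799]
0.9 [404.3303714  197.36494065] [404.49370608 185.33262046] [205.9593067  181.68543439]
1 [404.33248205 190.24052932] [404.49377979 177.11282912] [205.10378423 182.80380354]
1.1 [404.32422328 184.14294876] [404.48142559 170.15855825] [204.4226986  184.07953659]
1.2 [404.30613816 179.11675489] [404.45742638 164.5128552 ] [203.92001578 185.49780235]
1.3 [404.2789123  175.18311288] [404.42273284 160.18848898] [203.59788709 187.04286498]
```

View pics/w3.png

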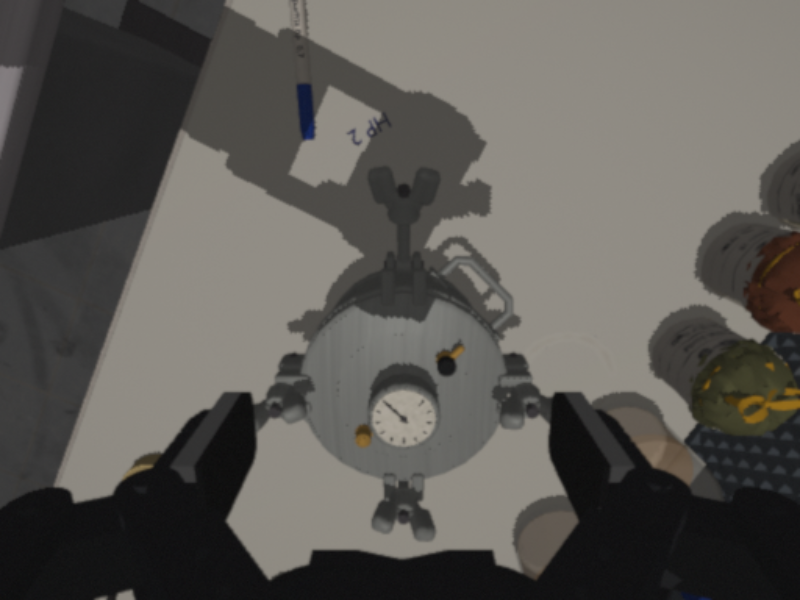

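The nut-1 lobes sit at about (381,180) and (427,180) and the bolt end at (404,190). Together with the scene view (nut at about 205,184) this gives a lean of about 1.1 rad, so the grip point is at r≈0.144, z≈0.108. I'll descend around it.

```bash
python3 -m jog '[{"linear":[0.6,0,0.2],"roll":0},{"linear":[0.65,0,0.4],"roll":0},{"linear":[0,0,0.9],"roll":0},{"linear":[0,0,0.9],"roll":0},{"linear":[0,0,0.9],"roll":0},{"linear":[0,0,0.9],"roll":0},{"linear":[0,0,0.6],"roll":0},{"linear":[0,0,0.4],"roll":0},{"linear":[0,0,0],"roll":0},{"linear":[0,0,0],"roll":0}]'
python3 - <<'E'
from h import *
im=optics.get_image("wrist"); cv2.imwrite("pics/w4.png",cv2.resize(im[:,:,::-1],(640,480)))
E
```

```text
time_s: 3.92
position: [0.4578, 0.1517, 0.0871]
tool_rot: [[-0.448, 0.894, -0.001], [0.894, 0.448, -0.0], [0.0, -0.001, -1.0]]
ft_force: [0.5, 0.5, -0.4]
grip_width: 0.0854
gripper_force: 0.0
```

View pics/w4.png

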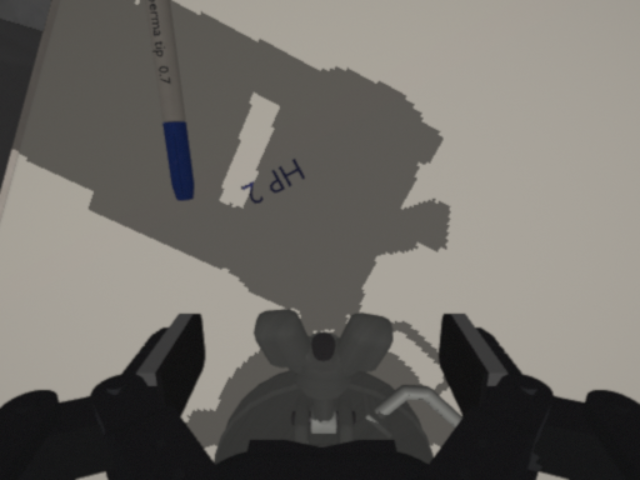

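The lobes are at (278,330) and (368,330), between the open pads, which end at rows 315–375. I'll check this against the predicted grip pixel before closing.

```bash
python3 - <<'E'
from h import *
s=env.observe(); c=optics.calibration("wrist"); C=np.array([.522,.0258]);u=np.array([-.447,.894])
print("tcp r",(s["position"][:2]-C)@u, "t",(s["position"][:2]-C)@np.array([.894,.447]),"tcp px",proj(c,s["position"])*1.25, proj(c,np.array(s["position"])+[0,0,.0187])*1.25)
for t in (.9,1,1.1,1.2,1.3):
    f=lambda l,a:proj(c,np.r_[C+u*(.085+l*np.sin(t)+a*np.cos(t)),.078+l*np.cos(t)-a*np.sin(t)])*1.25
    print(t,f(.0665,0)[1].round(),"top edges",f(.0765,.006)[1].round(),f(.0765,-.006)[1].round(),"low inner",f(.0565,-.006)[1].round())
E
```

```text
tcp r 0.14123476367603255 t -0.0006657045293595728 tcp px [321.39172587 315.2016277 ] [321.44954561 340.60775699]
0.9 373.0 top edges 344.0 384.0 low inner 400.0
1 353.0 top edges 323.0 358.0 low inner 382.0
1.1 336.0 top edges 304.0 335.0 low inner 366.0
1.2 320.0 top edges 288.0 314.0 low inner 351.0
1.3 307.0 top edges 275.0 297.0 low inner 338.0
```

The top edge at row 312 gives a lean of about 1.05 rad, so the pads are well centred. Closing gently.

```bash
python3 -m jog '[{"linear":[0,0,0],"roll":0},{"linear":[0,0,0],"roll":0},{"linear":[0,0,0],"roll":0},{"linear":[0,0,0],"roll":0},{"linear":[0,0,0],"roll":0},{"linear":[0,0,0],"roll":0},{"linear":[0,0,0],"roll":0},{"linear":[0,0,0],"roll":0}]' -1 20
```

```text
time_s: 4.63
position: [0.4577, 0.1526, 0.0876]
tool_rot: [[-0.449, 0.894, 0.001], [0.894, 0.449, 0.0], [-0.0, 0.001, -1.0]]
ft_force: [-0.9, 3.7, 3.2]
grip_width: 0.0435
gripper_force: 22.6
```

Gripped at 43.5 mm. Now I'll sweep the arc upwards, stopping part-way to check forces.

```bash
python3 -m jog '[{"linear":[-0.07,0,-0.1],"roll":0},{"linear":[-0.07,0,-0.1],"roll":0},{"linear":[-0.085,0,-0.09],"roll":0},{"linear":[-0.085,0,-0.09],"roll":0},{"linear":[-0.1,0,-0.08],"roll":0},{"linear":[-0.1,0,-0.08],"roll":0},{"linear":[-0.11,0,-0.06],"roll":0},{"linear":[-0.11,0,-0.06],"roll":0},{"linear":[0,0,0],"roll":0}]'
```

```text
time_s: 5.38
position: [0.4709, 0.1262, 0.1141]
tool_rot: [[-0.448, 0.894, 0.001], [0.894, 0.448, 0.001], [0.001, 0.001, -1.0]]
ft_force: [1.8, 3.9, 2.6]
grip_width: 0.0437
gripper_force: 20.8
```

```bash
python3 -m jog '[{"linear":[-0.115,0,-0.045],"roll":0},{"linear":[-0.12,0,-0.045],"roll":0},{"linear":[-0.12,0,-0.03],"roll":0},{"linear":[-0.12,0,-0.03],"roll":0},{"linear":[-0.125,0,-0.01],"roll":0},{"linear":[-0.125,0,-0.01],"roll":0},{"linear":[0,0,0],"roll":0},{"linear":[0,0,0],"roll":0}]'
python3 - <<'E'
from h import *
s=env.observe(); print("r",(s["position"][:2]-np.array([.522,.0258]))@np.array([-.447,.894]),s["ft_force"])
E
```

```text
time_s: 6.05
position: [0.4839, 0.1003, 0.1206]
tool_rot: [[-0.449, 0.894, 0.001], [0.894, 0.449, 0.0], [-0.0, 0.001, -1.0]]
ft_force: [2.2, 2.4, 3.0]
grip_width: 0.0437
gripper_force: 20.1
r 0.08368964557053482 [2.17121307 2.37314946 3.03997663]
```

```bash
python3 -m jog '[{"linear":[-0.05,0,0],"roll":0},{"linear":[-0.05,0,0],"roll":0},{"linear":[0,0,0],"roll":0},{"linear":[0,0,0],"roll":0}]'
```

```text
time_s: 6.38
position: [0.4855, 0.0969, 0.1206]
tool_rot: [[-0.449, 0.894, 0.001], [0.894, 0.449, 0.0], [-0.0, 0.001, -1.0]]
ft_force: [2.8, 4.1, 2.5]
grip_width: 0.0437
gripper_force: 19.9
```

```bash
python3 -m jog '[{"linear":[-0.06,0,0],"roll":0},{"linear":[-0.06,0,0],"roll":0},{"linear":[0,0,0],"roll":0},{"linear":[0,0,0],"roll":0}]'
```

```text
time_s: 6.72
position: [0.4873, 0.093, 0.1204]
tool_rot: [[-0.449, 0.894, -0.0], [0.894, 0.449, 0.001], [0.001, 0.0, -1.0]]
ft_force: [1.9, 6.5, 1.2]
grip_width: 0.0436
gripper_force: 20.2
```

The radial force is rising (about 5 N) and r is 0.076, so the bolt is probably at its stop with the pads slipping. I'll release, lift straight up and look.

```bash
python3 -m jog '[{"linear":[0,0,0],"roll":0},{"linear":[0,0,0],"roll":0},{"linear":[0,0,0],"roll":0},{"linear":[0,0,0],"roll":0},{"linear":[0,0,0],"roll":0},{"linear":[0,0,-0.4],"roll":0},{"linear":[0,0,-0.9],"roll":0},{"linear":[-0.4,0,-0.9],"roll":0},{"linear":[-0.7,0,-0.9],"roll":0},{"linear":[-0.7,0,-0.8],"roll":0},{"linear":[-0.7,0,-0.4],"roll":0},{"linear":[-0.7,0,0],"roll":0}]' 1
python3 -m jog '[{"linear":[0,0,0],"roll":0},{"linear":[0,0,0],"roll":0}]'
python3 - <<'E'
from h import *
c=optics.calibration("wrist"); im=optics.get_image("wrist"); np.save("w5.npy",im); np.save("w5T.npy",c["T"])
C=np.array([.522,.0258]);u=np.array([-.447,.894])
for t in (0,.1,.2,.3):
    print(t,proj(c,np.r_[C+u*(.085+.0765*np.sin(t)),.078+.0765*np.cos(t)]))
v=np.array([.894,.447])
for n,d in zip("1234",(u,-v,-u,v)): print(n,proj(c,np.r_[C+d*.085,.154]))
g=im[40:290,90:430]; cv2.imwrite("pics/w5.png",cv2.resize(g[:,:,::-1],None,fx=2.3,fy=2.3,interpolation=cv2.INTER_CUBIC))
E
```

```text
time_s: 7.72
position: [0.5449, -0.0207, 0.293]
tool_rot: [[-0.449, 0.893, 0.007], [0.893, 0.449, -0.002], [-0.005, 0.005, -1.0]]
ft_force: [-0.0, 1.0, 0.4]
grip_width: 0.0853
gripper_force: 0.0
time_s: 7.88
position: [0.5437, -0.0202, 0.2881]
tool_rot: [[-0.447, 0.895, -0.001], [0.895, 0.447, 0.0], [0.001, -0.001, -1.0]]
ft_force: [-0.6, 0.9, -0.5]
grip_width: 0.0853
gripper_force: 0.0
0 [258.80263935   8.5243519 ]
0.1 [258.8144849   -2.70004145]
0.2 [258.82200265 -13.67236278]
0.3 [258.82498527 -24.17683872]
1 [258.79985274   8.68338593]
2 [157.72595961 122.11337064]
3 [258.54430025 216.22296297]
4 [359.63490863 122.09605658]
```

View pics/w5.png

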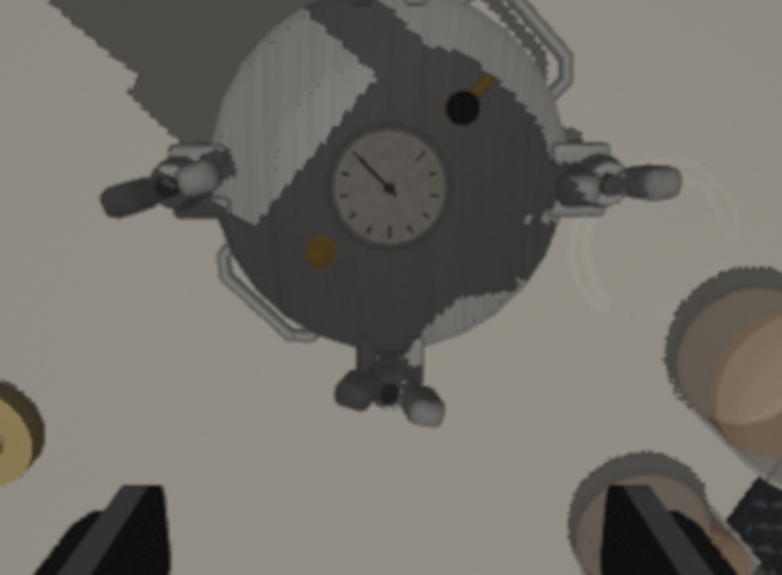

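Nut angles read from the blade slopes: nut 3 lobes at (355,390)/(425,408), about 0.25 rad; nut 2 at (125,197)/(205,178), about 1.33; nut 4 axis at (611,184) and tip at (660,181), about 1.47. I cropped bolt 1 out of this view, so I'll check it numerically after a small shift outwards.

```bash
python3 -m jog '[{"linear":[0.5,0,0],"roll":0},{"linear":[0.5,0,0],"roll":0},{"linear":[0,0,0],"roll":0},{"linear":[0,0,0],"roll":0}]'
python3 - <<'E'
from h import *
c=optics.calibration("wrist"); im=optics.get_image("wrist"); np.save("w6.npy",im); np.save("w6T.npy",c["T"])
C=np.array([.522,.0258]);u=np.array([-.447,.894]); 
for t in (0,.1,.2,.3):
    f=lambda l,a:proj(c,np.r_[C+u*(.085+l*np.sin(t)+a*np.cos(t)),.078+l*np.cos(t)-a*np.sin(t)])
    print(t,f(.0765,.006),f(.0765,-.006),f(.0665,0))
v=np.array([.894,.447])
for n,d in zip("234",(-v,-u,v)): print(n,proj(c,np.r_[C+d*.085,.154]))
big=cv2.resize(im[:,:,::-1][0:260,110:410],None,fx=2.3,fy=2.3,interpolation=cv2.INTER_CUBIC); cv2.imwrite("pics/w6.png",big)
E
```

```text
time_s: 8.27
position: [0.525, 0.0179, 0.2889]
tool_rot: [[-0.451, 0.892, -0.0], [0.892, 0.451, -0.0], [0.0, -0.0, -1.0]]
ft_force: [-0.6, 0.1, 0.1]
grip_width: 0.0852
gripper_force: 0.0
0 [258.75666563  59.96983625] [258.66876923  75.93928682] [258.65441908  68.81118734]
0.1 [258.80732258  49.76389791] [258.72596601  65.76691419] [258.69931592  60.26806594]
0.2 [258.85246386  39.78299917] [258.77929444  55.51933233] [258.74035016  51.79741263]
0.3 [258.89119803  30.21754608] [258.82767356  45.38743884] [258.77676353  43.54748672]
2 [161.85942292 170.50656852]
3 [257.66992537 256.99266924]
4 [354.34019101 171.32853697]
```

View pics/w6.png

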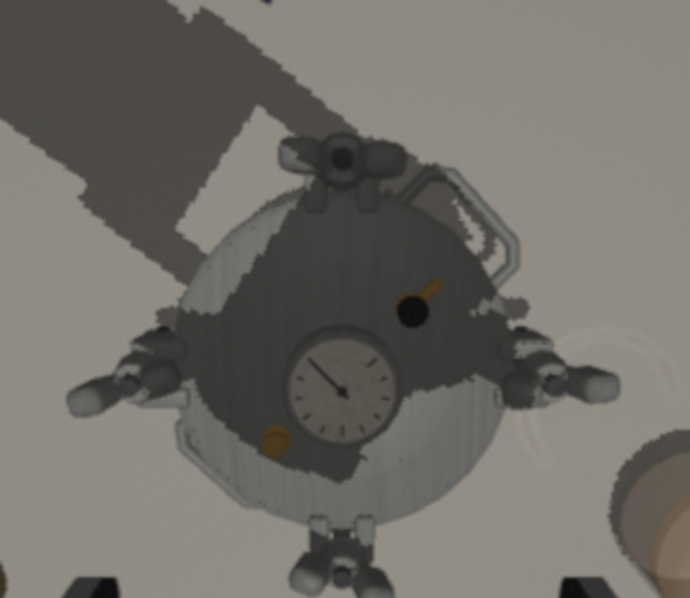

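Bolt 1's lobes span crop rows 138–177 (original 60–77), against 60–76 predicted for upright, so it stands upright with its nut at about 0.04 rad. Next is nut 3: move over it, turn the tool y axis across its blade, and stop at a hover for correction.

```bash
python3 -m jog '[{"linear":[-0.95,0,0],"roll":0},{"linear":[-0.96,0,0],"roll":0},{"linear":[0,0,0.3],"roll":-1},{"linear":[0,0,0.3],"roll":-1},{"linear":[0,0,0.3],"roll":-1},{"linear":[0,0,0.3],"roll":-1},{"linear":[0,0,0.3],"roll":-1},{"linear":[0,0,0.3],"roll":-1},{"linear":[0,0,0.3],"roll":-1},{"linear":[0,0,0.3],"roll":-1},{"linear":[0,0,0.3],"roll":-1},{"linear":[0,0,0.3],"roll":-1}]' -0.1 60
python3 -m jog '[{"linear":[0,0,0],"roll":-1},{"linear":[0,0,0],"roll":-1},{"linear":[0,0,0],"roll":-1},{"linear":[0,0,0],"roll":-1},{"linear":[0,0,0],"roll":-1},{"linear":[0,0,0],"roll":0},{"linear":[0,0,0],"roll":0}]'
cat >> h.py <<'E'
C=np.array([.522,.0258]); A={1:116.5,2:206.5,3:296.5,4:26.5}
def nut(i): a=np.radians(A[i]); return C+.085*np.array([np.cos(a),np.sin(a)])
def rel(i,ang=None,z=.137,flip=0):
    s=env.observe(); R=np.array(s["tool_rot"]); d=np.r_[nut(i),z]-s["position"]; l=R.T@d/.04
    h=np.degrees(np.arctan2(R[1,1],R[0,1])); q=s["q"]
    # tangential heading minus nut angle, plus 90 -> y heading; inferred nut angle if gripped
    ang0=np.radians((A[i]-h+90)%180)
    print("rel units",l.round(2),"q6",round(q[5],1),"yhead",round(h,1),"nut angle if aligned",(np.radians((A[i]-h)%180)).round(3), "roll units" if ang is not None else "", None if ang is None else ((np.degrees(ang)-(A[i]-h)+90)%180-90)/5, "pos",s["position"].round(4),"f",s["ft_force"].round(1),"mz",s["wrist_torque"].round(2),"w",round(s["grip_width"],4))
E
python3 -c "
from h import *
rel(3,.25)"
```

```text
time_s: 9.32
position: [0.5601, -0.0522, 0.1679]
tool_rot: [[-0.974, 0.226, -0.0], [0.226, 0.974, -0.0], [0.0, -0.0, -1.0]]
ft_force: [0.2, -0.7, -0.3]
grip_width: 0.0385
gripper_force: 0.0
time_s: 9.9
position: [0.5601, -0.0521, 0.1685]
tool_rot: [[-0.98, -0.2, -0.0], [-0.2, 0.98, -0.0], [0.0, 0.0, -1.0]]
ft_force: [0.3, -0.2, -0.6]
grip_width: 0.0385
gripper_force: 0.0
rel units [-0.01  0.04  0.79] q6 -118.9 yhead 101.5 nut angle if aligned 0.262 roll units -0.13194874375025165 pos [ 0.5601 -0.0521  0.1685] f [ 0.3 -0.2 -0.6] mz [ 0.02 -0.01 -0.02] w 0.0385
```

```bash
python3 -m jog '[{"linear":[0,0.04,0.4],"roll":0},{"linear":[0,0,0.39],"roll":0},{"linear":[0,0,0],"roll":0}]'
python3 -m jog '[{"linear":[0,0,0],"roll":0},{"linear":[0,0,0],"roll":0},{"linear":[0,0,0],"roll":0},{"linear":[0,0,0],"roll":0},{"linear":[0,0,0],"roll":0}]' -1 60
python3 -c "
from h import *
rel(3)"
```

```text
time_s: 10.15
position: [0.5585, -0.05, 0.1346]
tool_rot: [[-0.98, -0.2, -0.005], [-0.2, 0.98, 0.001], [0.004, 0.002, -1.0]]
ft_force: [-0.5, 0.8, -0.2]
grip_width: 0.0385
gripper_force: 0.0
time_s: 10.57
position: [0.5599, -0.0497, 0.1381]
tool_rot: [[-0.979, -0.202, 0.001], [-0.202, 0.979, 0.0], [-0.001, 0.0, -1.0]]
ft_force: [-1.0, 6.1, 4.5]
grip_width: 0.0106
gripper_force: 60.7
rel units [ 0.   -0.01  0.03] q6 -118.9 yhead 101.7 nut angle if aligned 0.259  None pos [ 0.5599 -0.0497  0.1381] f [-1.   6.1  4.5] mz [0.86 0.18 0.1 ] w 0.0106
```

Gripped on the blade. Turning about 60° clockwise.

```bash
python3 -m jog '[{"linear":[0,0,0.002],"roll":1},{"linear":[0,0,0.002],"roll":1},{"linear":[0,0,0.002],"roll":1},{"linear":[0,0,0.002],"roll":1},{"linear":[0,0,0.002],"roll":1},{"linear":[0,0,0.002],"roll":1},{"linear":[0,0,0.002],"roll":1},{"linear":[0,0,0.002],"roll":1},{"linear":[0,0,0.002],"roll":1},{"linear":[0,0,0.002],"roll":1},{"linear":[0,0,0.002],"roll":1},{"linear":[0,0,0.002],"roll":1}]'
python3 -m jog '[{"linear":[0,0,0.002],"roll":1},{"linear":[0,0,0],"roll":0},{"linear":[0,0,0],"roll":0}]'
python3 -c "
from h import *
rel(3)"
```

```text
time_s: 11.57
position: [0.5599, -0.0495, 0.1372]
tool_rot: [[-0.662, 0.75, 0.001], [0.75, 0.662, 0.001], [-0.0, 0.001, -1.0]]
ft_force: [-1.7, 6.0, 6.4]
grip_width: 0.0103
gripper_force: 60.9
time_s: 11.82
position: [0.5599, -0.0495, 0.1371]
tool_rot: [[-0.597, 0.802, 0.001], [0.802, 0.597, 0.001], [0.0, 0.002, -1.0]]
ft_force: [-0.9, 7.6, 6.2]
grip_width: 0.0107
gripper_force: 60.9
rel units [-0.02 -0.01  0.  ] q6 -53.8 yhead 36.6 nut angle if aligned 1.394  None pos [ 0.5599 -0.0495  0.1371] f [-0.9  7.6  6.2] mz [ 1.08  0.37 -0.14] w 0.0107
```

Nut 3 has followed to about 1.39 rad. Release, lift, and see what's needed for nut 1.

```bash
python3 -m jog '[{"linear":[0,0,0],"roll":0},{"linear":[0,0,0],"roll":0},{"linear":[0,0,0],"roll":0},{"linear":[0,0,-0.5],"roll":0},{"linear":[0,0,-0.9],"roll":0},{"linear":[0,0,-0.1],"roll":0},{"linear":[0,0,0],"roll":0}]' -0.1
python3 -c "
from h import *
rel(1,.04)"
```

```text
time_s: 12.4
position: [0.5606, -0.0508, 0.1983]
tool_rot: [[-0.597, 0.802, 0.005], [0.802, 0.597, -0.002], [-0.004, 0.003, -1.0]]
ft_force: [-0.9, 0.7, -0.0]
grip_width: 0.0386
gripper_force: 0.0
rel units [4.21 0.74 1.52] q6 -53.9 yhead 36.7 nut angle if aligned 1.393 roll units -15.509195852823833 pos [ 0.5606 -0.0508  0.1983] f [-0.9  0.7 -0. ] mz [ 0.01 -0.01 -0.07] w 0.0386
```

```bash
python3 -m jog '[{"linear":[0.84,0.15,0],"roll":0},{"linear":[0.84,0.15,0],"roll":0},{"linear":[0.84,0.15,0],"roll":0},{"linear":[0.84,0.15,0],"roll":0},{"linear":[0.85,0.14,0],"roll":0},{"linear":[0,0,0],"roll":-1},{"linear":[0,0,0],"roll":-1},{"linear":[0,0,0],"roll":-1},{"linear":[0,0,0],"roll":-1},{"linear":[0,0,0],"roll":-1},{"linear":[0,0,0],"roll":-1},{"linear":[0,0,0],"roll":-1}]'
python3 -m jog '[{"linear":[0,0,0.2],"roll":-1},{"linear":[0,0,0.2],"roll":-1},{"linear":[0,0,0.2],"roll":-1},{"linear":[0,0,0.1],"roll":-1},{"linear":[0,0,0],"roll":-1},{"linear":[0,0,0],"roll":-1},{"linear":[0,0,0],"roll":-1},{"linear":[0,0,0],"roll":-1},{"linear":[0,0,0],"roll":-0.5},{"linear":[0,0,0],"roll":0},{"linear":[0,0,0],"roll":0}]'
python3 -c "
from h import *
rel(1,.04)"
```

```text
time_s: 13.4
position: [0.4824, 0.1023, 0.195]
tool_rot: [[-0.951, 0.31, -0.002], [0.31, 0.951, -0.0], [0.002, -0.001, -1.0]]
ft_force: [0.2, -0.0, 0.3]
grip_width: 0.0383
gripper_force: 0.0
time_s: 14.32
position: [0.4825, 0.1024, 0.1674]
tool_rot: [[-0.913, -0.408, -0.001], [-0.408, 0.913, -0.0], [0.001, 0.0, -1.0]]
ft_force: [0.0, -0.8, 0.0]
grip_width: 0.0384
gripper_force: 0.0
rel units [-0.03 -0.03  0.76] q6 -115.9 yhead 114.1 nut angle if aligned 0.042 roll units -0.026901812881953903 pos [0.4825 0.1024 0.1674] f [ 0.  -0.8  0. ] mz [-0.01 -0.05 -0.01] w 0.0384
```

```bash
python3 -m jog '[{"linear":[-0.03,-0.03,0.4],"roll":0},{"linear":[0,0,0.36],"roll":0},{"linear":[0,0,0],"roll":0},{"linear":[0,0,0],"roll":0}]'
python3 -m jog '[{"linear":[0,0,0],"roll":0},{"linear":[0,0,0],"roll":0},{"linear":[0,0,0],"roll":0},{"linear":[0,0,0],"roll":0},{"linear":[0,0,0],"roll":0}]' -1 60
python3 -c "
from h import *
rel(1)"
```

```text
time_s: 14.65
position: [0.4841, 0.1019, 0.1373]
tool_rot: [[-0.913, -0.409, -0.002], [-0.409, 0.913, -0.0], [0.002, 0.001, -1.0]]
ft_force: [0.2, -0.2, 0.3]
grip_width: 0.0386
gripper_force: 0.0
time_s: 15.07
position: [0.4846, 0.1023, 0.1385]
tool_rot: [[-0.912, -0.409, 0.001], [-0.409, 0.912, 0.001], [-0.001, 0.0, -1.0]]
ft_force: [-2.3, 3.9, 5.8]
grip_width: 0.0104
gripper_force: 60.8
rel units [ 0.02 -0.01  0.04] q6 -116.0 yhead 114.2 nut angle if aligned 0.041  None pos [0.4846 0.1023 0.1385] f [-2.3  3.9  5.8] mz [ 0.66  0.25 -0.1 ] w 0.0104
```

```bash
python3 -m jog '[{"linear":[0,0,0.002],"roll":1},{"linear":[0,0,0.002],"roll":1},{"linear":[0,0,0.002],"roll":1},{"linear":[0,0,0.002],"roll":1},{"linear":[0,0,0.002],"roll":1},{"linear":[0,0,0.002],"roll":1},{"linear":[0,0,0.002],"roll":1},{"linear":[0,0,0.002],"roll":1},{"linear":[0,0,0.002],"roll":1},{"linear":[0,0,0.002],"roll":1},{"linear":[0,0,0.002],"roll":1},{"linear":[0,0,0.002],"roll":1}]'
python3 -m jog '[{"linear":[0,0,0.002],"roll":1},{"linear":[0,0,0.002],"roll":1},{"linear":[0,0,0.002],"roll":1},{"linear":[0,0,0],"roll":0},{"linear":[0,0,0],"roll":0},{"linear":[0,0,0],"roll":0},{"linear":[0,0,0],"roll":0}]'
python3 -c "
from h import *
rel(1)"
```

```text
time_s: 16.07
position: [0.4844, 0.1015, 0.1375]
tool_rot: [[-0.809, 0.588, 0.0], [0.588, 0.809, -0.001], [-0.001, -0.001, -1.0]]
ft_force: [-2.8, -2.5, 7.2]
grip_width: 0.0102
gripper_force: 61.0
time_s: 16.65
position: [0.4842, 0.1014, 0.1373]
tool_rot: [[-0.632, 0.775, 0.0], [0.775, 0.632, -0.001], [-0.001, -0.001, -1.0]]
ft_force: [-3.3, -2.5, 8.3]
grip_width: 0.0102
gripper_force: 61.2
rel units [0.01 0.   0.01] q6 -41.0 yhead 39.2 nut angle if aligned 1.35  None pos [0.4842 0.1014 0.1373] f [-3.3 -2.5  8.3] mz [-0.39  0.8  -0.12] w 0.0102
```

All four should now be nipped (about 1.35, 1.33, 1.39 and 1.47), held for 0.3 s. In the same grip I'll drive nut 1 home.

```bash
python3 -m jog '[{"linear":[0,0,0.002],"roll":1},{"linear":[0,0,0.002],"roll":1},{"linear":[0,0,0.002],"roll":1},{"linear":[0,0,0.002],"roll":1},{"linear":[0,0,0.002],"roll":1},{"linear":[0,0,0.002],"roll":1},{"linear":[0,0,0.002],"roll":1},{"linear":[0,0,0.002],"roll":1},{"linear":[0,0,0.002],"roll":1},{"linear":[0,0,0.002],"roll":1},{"linear":[0,0,0.002],"roll":1},{"linear":[0,0,0],"roll":0}]'
python3 -c "
from h import *
rel(1)"
python3 -m jog '[{"linear":[0,0,0.002],"roll":0.5},{"linear":[0,0,0.002],"roll":0.5},{"linear":[0,0,0],"roll":0},{"linear":[0,0,0],"roll":0}]'
python3 -c "
from h import *
rel(1)"
```

```text
time_s: 17.65
position: [0.4834, 0.1014, 0.1366]
tool_rot: [[0.277, 0.961, -0.002], [0.961, -0.277, -0.002], [-0.002, -0.001, -1.0]]
ft_force: [-8.6, -2.4, 12.2]
grip_width: 0.0105
gripper_force: 61.9
rel units [ 0.02  0.01 -0.01] q6 14.2 yhead -16.1 nut angle if aligned 2.314  None pos [0.4834 0.1014 0.1366] f [-8.6 -2.4 12.2] mz [-0.45  1.58 -0.06] w 0.0105
time_s: 17.98
position: [0.4833, 0.1015, 0.1366]
tool_rot: [[0.355, 0.935, -0.002], [0.935, -0.355, -0.002], [-0.002, -0.001, -1.0]]
ft_force: [-8.4, -2.7, 14.6]
grip_width: 0.0105
gripper_force: 62.0
rel units [ 0.02  0.01 -0.01] q6 19.0 yhead -20.8 nut angle if aligned 2.396  None pos [0.4833 0.1015 0.1366] f [-8.4 -2.7 14.6] mz [-0.33  1.7   0.06] w 0.0105
```

Nut 1 is home (2.40). Release and go to nut 3.

```bash
python3 -m jog '[{"linear":[0,0,0],"roll":0},{"linear":[0,0,0],"roll":0},{"linear":[0,0,0],"roll":0},{"linear":[0,0,-0.5],"roll":0},{"linear":[0,0,-0.9],"roll":0},{"linear":[0,0,-0.1],"roll":0},{"linear":[0,0,0],"roll":-1},{"linear":[0,0,0],"roll":-1},{"linear":[0,0,0],"roll":-1},{"linear":[0,0,0],"roll":-1},{"linear":[0,0,0],"roll":-1},{"linear":[0,0,0],"roll":-1}]' -0.1
python3 -m jog '[{"linear":[0,0,0],"roll":-1},{"linear":[0,0,0],"roll":-1},{"linear":[0,0,0],"roll":-1},{"linear":[0,0,0],"roll":-1},{"linear":[0,0,0],"roll":-1},{"linear":[0,0,0],"roll":-0.5},{"linear":[0,0,0],"roll":0}]'
python3 -c "
from h import *
rel(3,1.39)
c=optics.calibration('wrist'); im=optics.get_image('wrist'); cv2.imwrite('pics/w7.png',im[:,:,::-1])
for i in (2,3,4): print(i,proj(c,np.r_[nut(i),.15]))"
```

```text
time_s: 18.98
position: [0.4845, 0.1019, 0.1952]
tool_rot: [[-0.164, 0.987, 0.0], [0.987, 0.164, -0.0], [-0.0, 0.0, -1.0]]
ft_force: [-0.6, -0.1, -0.0]
grip_width: 0.0388
gripper_force: 0.0
time_s: 19.57
position: [0.4845, 0.1019, 0.1952]
tool_rot: [[-0.598, 0.801, 0.0], [0.801, 0.598, -0.0], [-0.0, -0.0, -1.0]]
ft_force: [-0.3, 0.1, -0.0]
grip_width: 0.0383
gripper_force: 0.0
rel units [-4.18 -0.77  1.46] q6 -38.6 yhead 36.8 nut angle if aligned 1.392 roll units -0.01928215571248302 pos [0.4845 0.1019 0.1952] f [-0.3  0.1 -0. ] mz [ 0.07 -0.01  0.03] w 0.0383
2 [113.44821008 309.94096847]
3 [217.98935415 416.86459307]
4 [352.19557373 345.55432454]
```

```bash
python3 -m jog '[{"linear":[-0.84,-0.15,0],"roll":0},{"linear":[-0.84,-0.15,0],"roll":0},{"linear":[-0.84,-0.15,0],"roll":0},{"linear":[-0.83,-0.16,0],"roll":0},{"linear":[-0.83,-0.16,0],"roll":0},{"linear":[0,0,0.4],"roll":0},{"linear":[0,0,0.3],"roll":0},{"linear":[0,0,0],"roll":0},{"linear":[0,0,0],"roll":0}]'
python3 -c "
from h import *
rel(3,1.39,.1365)"
```

```text
time_s: 20.37
position: [0.5594, -0.0505, 0.1672]
tool_rot: [[-0.596, 0.803, -0.001], [0.803, 0.596, 0.0], [0.001, -0.001, -1.0]]
ft_force: [0.1, 0.4, 0.9]
grip_width: 0.038
gripper_force: 0.0
rel units [-0.    0.01  0.77] q6 -53.8 yhead 36.6 nut angle if aligned 1.394 roll units -0.04912538830553785 pos [ 0.5594 -0.0505  0.1672] f [0.1 0.4 0.9] mz [0.02 0.04 0.07] w 0.038
```

```bash
python3 -m jog '[{"linear":[0,0.01,0.4],"roll":0},{"linear":[0,0,0.37],"roll":0},{"linear":[0,0,0],"roll":0},{"linear":[0,0,0],"roll":0}]'
python3 -m jog '[{"linear":[0,0,0],"roll":0},{"linear":[0,0,0],"roll":0},{"linear":[0,0,0],"roll":0},{"linear":[0,0,0],"roll":0},{"linear":[0,0,0],"roll":0}]' -1 60
python3 -m jog '[{"linear":[0,0,0.002],"roll":1},{"linear":[0,0,0.002],"roll":1},{"linear":[0,0,0.002],"roll":1},{"linear":[0,0,0.002],"roll":1},{"linear":[0,0,0.002],"roll":1},{"linear":[0,0,0.002],"roll":1},{"linear":[0,0,0.002],"roll":1},{"linear":[0,0,0.002],"roll":1},{"linear":[0,0,0.002],"roll":1},{"linear":[0,0,0.002],"roll":1},{"linear":[0,0,0.002],"roll":1},{"linear":[0,0,0],"roll":0}]'
python3 -c "
from h import *
rel(3)"
python3 -m jog '[{"linear":[0,0,0.002],"roll":0.5},{"linear":[0,0,0],"roll":0},{"linear":[0,0,0],"roll":0}]'
python3 -c "
from h import *
rel(3)"
```

```text
time_s: 20.7
position: [0.56, -0.0501, 0.1374]
tool_rot: [[-0.597, 0.802, 0.0], [0.802, 0.597, -0.0], [-0.0, 0.0, -1.0]]
ft_force: [-0.2, -0.2, 0.9]
grip_width: 0.0384
gripper_force: 0.0
time_s: 21.12
position: [0.5606, -0.0502, 0.138]
tool_rot: [[-0.597, 0.802, 0.003], [0.802, 0.597, -0.0], [-0.002, 0.002, -1.0]]
ft_force: [0.8, 2.7, 5.4]
grip_width: 0.0102
gripper_force: 61.3
time_s: 22.12
position: [0.5598, -0.0503, 0.1373]
tool_rot: [[0.319, 0.948, 0.001], [0.948, -0.319, -0.001], [-0.0, 0.001, -1.0]]
ft_force: [-4.1, 1.0, 11.3]
grip_width: 0.0104
gripper_force: 62.0
rel units [0.   0.   0.01] q6 1.4 yhead -18.6 nut angle if aligned 2.357  None pos [ 0.5598 -0.0503  0.1373] f [-4.1  1.  11.3] mz [ 0.25  0.81 -0.09] w 0.0104
time_s: 22.37
position: [0.5598, -0.0503, 0.1373]
tool_rot: [[0.355, 0.935, 0.001], [0.935, -0.355, -0.001], [-0.0, 0.001, -1.0]]
ft_force: [-4.4, 0.7, 11.0]
grip_width: 0.0105
gripper_force: 62.1
rel units [0.   0.   0.01] q6 3.6 yhead -20.8 nut angle if aligned 2.397  None pos [ 0.5598 -0.0503  0.1373] f [-4.4  0.7 11. ] mz [0.25 0.76 0.01] w 0.0105
```

Nut 3 is home (2.40), so step 3 is met. I'll lift to look at nuts 2 and 4 square-on and get their blade angles precisely.

```bash
python3 -m jog '[{"linear":[0,0,0],"roll":0},{"linear":[0,0,0],"roll":0},{"linear":[0,0,0],"roll":0},{"linear":[0,0,-0.4],"roll":0},{"linear":[0,0,-0.9],"roll":-0.9},{"linear":[0,0,-0.8],"roll":-1},{"linear":[0,0,-0.5],"roll":-1},{"linear":[0,0,0],"roll":-1},{"linear":[0,0,0],"roll":-1},{"linear":[0,0,0],"roll":-1},{"linear":[0,0,0],"roll":-1},{"linear":[0,0,0],"roll":-1}]' -0.1
python3 -m jog '[{"linear":[0,0,0],"roll":-0.8},{"linear":[0,0,0],"roll":-0.8},{"linear":[0,0,0],"roll":0},{"linear":[0,0,0],"roll":0}]'
python3 - <<'E'
from h import *
c=optics.calibration("wrist"); im=optics.get_image("wrist")
np.save("w8.npy",im); np.save("w8T.npy",c["T"])
rel(2,1.3); tiles=[]
for i in (2,4):
    p=proj(c,np.r_[nut(i),.15]); print(i,p)
    x,y=p.astype(int); x0,y0=max(0,x-40),max(0,y-40); print("tile origin",x0,y0)
    tiles.append(cv2.resize(im[y0:y0+80,x0:x0+80,::-1],(400,400),interpolation=cv2.INTER_CUBIC))
cv2.imwrite("pics/w8.png",np.hstack(tiles))
E
```

```text
time_s: 23.37
position: [0.5598, -0.0504, 0.2395]
tool_rot: [[-0.324, 0.946, -0.001], [0.946, 0.324, 0.0], [0.0, -0.0, -1.0]]
ft_force: [-0.3, -0.3, -0.5]
grip_width: 0.0386
gripper_force: 0.0
time_s: 23.7
position: [0.5598, -0.0504, 0.2395]
tool_rot: [[-0.447, 0.895, -0.0], [0.895, 0.447, 0.0], [0.0, -0.0, -1.0]]
ft_force: [-0.6, -0.3, 0.3]
grip_width: 0.0386
gripper_force: 0.0
rel units [ 2.13 -2.12  2.57] q6 -43.7 yhead 26.5 nut angle if aligned 3.141 roll units 14.905925865206001 pos [ 0.5599 -0.0504  0.2396] f [-0.2 -0.3  0. ] mz [ 0.02  0.01 -0.  ] w 0.0383
2 [132.10239197  76.61131804]
tile origin 92 36
4 [382.65642686  76.86457686]
tile origin 342 36
```

View pics/w8.png

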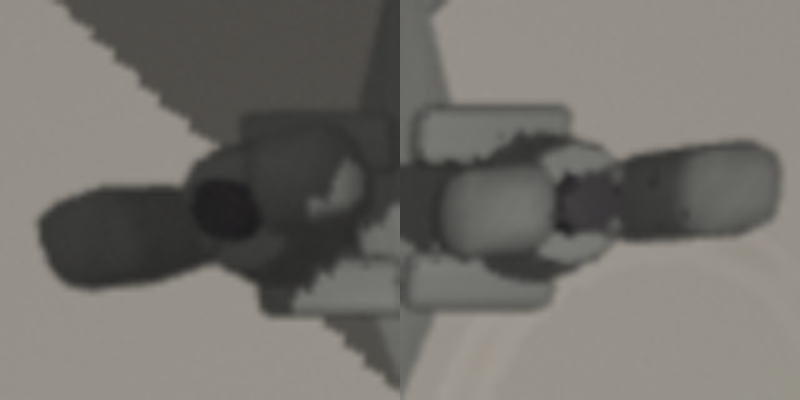

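The tiles show nut 2's lobes at (70,238)/(305,168), a slope of 16.6°, about 1.28 rad. Nut 4's lobes at (500,210)/(735,188) give 5.3°, about 1.48 rad. Both are nipped, as expected. On to nut 2.

```bash
python3 -m jog '[{"linear":[0.71,-0.71,0],"roll":0},{"linear":[0.71,-0.71,0],"roll":0},{"linear":[0.71,-0.7,0],"roll":0},{"linear":[0,0,0.2],"roll":1},{"linear":[0,0,0.2],"roll":1},{"linear":[0,0,0.2],"roll":1},{"linear":[0,0,0.2],"roll":1},{"linear":[0,0,0.2],"roll":1},{"linear":[0,0,0.2],"roll":1},{"linear":[0,0,0.2],"roll":1},{"linear":[0,0,0.2],"roll":1},{"linear":[0,0,0.2],"roll":1}]'
python3 -m jog '[{"linear":[0,0,0],"roll":1},{"linear":[0,0,0],"roll":1},{"linear":[0,0,0],"roll":1},{"linear":[0,0,0],"roll":1},{"linear":[0,0,0],"roll":1},{"linear":[0,0,0],"roll":0.7},{"linear":[0,0,0],"roll":0},{"linear":[0,0,0],"roll":0}]'
python3 -c "
from h import *
rel(2,1.28,.1365)"
```

```text
time_s: 24.75
position: [0.4459, -0.0123, 0.1674]
tool_rot: [[0.32, 0.947, 0.0], [0.947, -0.32, -0.0], [-0.0, 0.0, -1.0]]
ft_force: [-0.1, -0.6, 0.2]
grip_width: 0.0386
gripper_force: 0.0
time_s: 25.42
position: [0.4459, -0.0123, 0.1677]
tool_rot: [[0.729, 0.685, 0.0], [0.685, -0.729, -0.0], [-0.0, 0.0, -1.0]]
ft_force: [-0.7, 0.4, 0.0]
grip_width: 0.0385
gripper_force: 0.0
rel units [ 0.   -0.    0.78] q6 29.9 yhead -46.8 nut angle if aligned 1.279 roll units 0.012289448280557735 pos [ 0.4459 -0.0123  0.1677] f [-0.7  0.4  0. ] mz [-0.02  0.04 -0.04] w 0.0385
```

```bash
python3 -m jog '[{"linear":[0,0,0.4],"roll":0},{"linear":[0,0,0.38],"roll":0},{"linear":[0,0,0],"roll":0},{"linear":[0,0,0],"roll":0}]'
python3 -m jog '[{"linear":[0,0,0],"roll":0},{"linear":[0,0,0],"roll":0},{"linear":[0,0,0],"roll":0},{"linear":[0,0,0],"roll":0},{"linear":[0,0,0],"roll":0}]' -1 60
python3 -c "
from h import *
rel(2)"
python3 -m jog '[{"linear":[0,0,0.002],"roll":1},{"linear":[0,0,0.002],"roll":1},{"linear":[0,0,0.002],"roll":1},{"linear":[0,0,0.002],"roll":1},{"linear":[0,0,0.002],"roll":1},{"linear":[0,0,0.002],"roll":1},{"linear":[0,0,0.002],"roll":1},{"linear":[0,0,0.002],"roll":1},{"linear":[0,0,0.002],"roll":1},{"linear":[0,0,0.002],"roll":1},{"linear":[0,0,0.002],"roll":1},{"linear":[0,0,0],"roll":0}]'
python3 -m jog '[{"linear":[0,0,0.002],"roll":1},{"linear":[0,0,0.002],"roll":0.7},{"linear":[0,0,0],"roll":0},{"linear":[0,0,0],"roll":0}]'
python3 -c "
from h import *
rel(2)"
```

```text
time_s: 25.75
position: [0.4457, -0.0122, 0.1365]
tool_rot: [[0.729, 0.685, -0.001], [0.685, -0.729, 0.0], [-0.001, -0.001, -1.0]]
ft_force: [0.3, -0.5, 0.2]
grip_width: 0.0381
gripper_force: 0.0
time_s: 26.17
position: [0.446, -0.0121, 0.1374]
tool_rot: [[0.729, 0.684, 0.001], [0.684, -0.729, 0.0], [0.001, 0.001, -1.0]]
ft_force: [-1.4, 1.8, 6.3]
grip_width: 0.0104
gripper_force: 60.4
rel units [-0.    0.    0.01] q6 30.0 yhead -46.8 nut angle if aligned 1.28  None pos [ 0.446  -0.0121  0.1374] f [-1.4  1.8  6.3] mz [ 0.34  0.3  -0.08] w 0.0104
time_s: 27.17
position: [0.4459, -0.012, 0.1367]
tool_rot: [[0.978, -0.209, 0.001], [-0.209, -0.978, -0.0], [0.001, -0.0, -1.0]]
ft_force: [-2.4, 2.7, 8.3]
grip_width: 0.0103
gripper_force: 60.7
time_s: 27.5
position: [0.4459, -0.0121, 0.1366]
tool_rot: [[0.938, -0.347, 0.001], [-0.347, -0.938, -0.0], [0.001, -0.0, -1.0]]
ft_force: [-3.3, 2.2, 8.8]
grip_width: 0.0105
gripper_force: 60.9
rel units [ 0.    0.   -0.01] q6 93.5 yhead -110.3 nut angle if aligned 2.388  None pos [ 0.4459 -0.0121  0.1366] f [-3.3  2.2  8.8] mz [ 0.29  0.63 -0.03] w 0.0105
```

Nut 2 is home. Now nut 4.

```bash
python3 -m jog '[{"linear":[0,0,0],"roll":0},{"linear":[0,0,0],"roll":0},{"linear":[0,0,0],"roll":0},{"linear":[0,0,-0.5],"roll":0},{"linear":[0,0,-0.9],"roll":0},{"linear":[0,0,-0.1],"roll":-1},{"linear":[0,0,0],"roll":-1},{"linear":[0,0,0],"roll":-1},{"linear":[0,0,0],"roll":-1},{"linear":[0,0,0],"roll":-1},{"linear":[0,0,0],"roll":-1},{"linear":[0,0,0],"roll":-1}]' -0.1
python3 -m jog '[{"linear":[0,0,0],"roll":-1},{"linear":[0,0,0],"roll":-1},{"linear":[0,0,0],"roll":-1},{"linear":[0,0,0],"roll":-0.4},{"linear":[0,0,0],"roll":0}]'
python3 -c "
from h import *
rel(4,1.48,.1365)"
```

```text
time_s: 28.5
position: [0.4459, -0.0123, 0.1955]
tool_rot: [[0.966, 0.258, 0.0], [0.258, -0.966, -0.0], [0.0, 0.0, -1.0]]
ft_force: [0.7, 0.6, -0.3]
grip_width: 0.0384
gripper_force: 0.0
time_s: 28.92
position: [0.4459, -0.0123, 0.1955]
tool_rot: [[0.85, 0.526, -0.0], [0.526, -0.85, -0.0], [-0.0, 0.0, -1.0]]
ft_force: [0.0, -1.1, 0.6]
grip_width: 0.0385
gripper_force: 0.0
rel units [4.24 0.39 1.47] q6 41.4 yhead -58.3 nut angle if aligned 1.479 roll units 0.008968515417743106 pos [ 0.4459 -0.0123  0.1955] f [ 0.  -1.1  0.6] mz [ 0.01  0.06 -0.05] w 0.0385
```

```bash
python3 -m jog '[{"linear":[0.85,0.08,0],"roll":0},{"linear":[0.85,0.08,0],"roll":0},{"linear":[0.85,0.08,0],"roll":0},{"linear":[0.85,0.08,0],"roll":0},{"linear":[0.84,0.07,0],"roll":0},{"linear":[0,0,0.4],"roll":0},{"linear":[0,0,0.3],"roll":0},{"linear":[0,0,0],"roll":0},{"linear":[0,0,0],"roll":0}]'
python3 -c "
from h import *
rel(4,1.48,.1365)"
```

```text
time_s: 29.67
position: [0.5982, 0.0635, 0.1672]
tool_rot: [[0.852, 0.524, -0.001], [0.524, -0.852, 0.0], [-0.001, -0.001, -1.0]]
ft_force: [-0.2, 0.1, 0.4]
grip_width: 0.0383
gripper_force: 0.0
rel units [ 0.   -0.01  0.77] q6 53.2 yhead -58.4 nut angle if aligned 1.481 roll units -0.015651423377912012 pos [0.5982 0.0635 0.1672] f [-0.2  0.1  0.4] mz [ 0.03 -0.01 -0.01] w 0.0383
```

```bash
python3 -m jog '[{"linear":[0,0,0.4],"roll":0},{"linear":[0,0,0.37],"roll":0},{"linear":[0,0,0],"roll":0},{"linear":[0,0,0],"roll":0}]'
python3 -m jog '[{"linear":[0,0,0],"roll":0},{"linear":[0,0,0],"roll":0},{"linear":[0,0,0],"roll":0},{"linear":[0,0,0],"roll":0},{"linear":[0,0,0],"roll":0}]' -1 60
python3 -m jog '[{"linear":[0,0,0.002],"roll":1},{"linear":[0,0,0.002],"roll":1},{"linear":[0,0,0.002],"roll":1},{"linear":[0,0,0.002],"roll":1},{"linear":[0,0,0.002],"roll":1},{"linear":[0,0,0.002],"roll":1},{"linear":[0,0,0.002],"roll":1},{"linear":[0,0,0.002],"roll":1},{"linear":[0,0,0.002],"roll":1},{"linear":[0,0,0.002],"roll":1},{"linear":[0,0,0],"roll":0.4},{"linear":[0,0,0],"roll":0}]'
python3 -m jog '[{"linear":[0,0,0],"roll":0},{"linear":[0,0,0],"roll":0}]'
python3 -c "
from h import *
rel(4)"
```

```text
time_s: 30.0
position: [0.5984, 0.0633, 0.1375]
tool_rot: [[0.851, 0.525, 0.0], [0.525, -0.851, -0.0], [0.0, 0.0, -1.0]]
ft_force: [-0.0, -0.2, 1.2]
grip_width: 0.038
gripper_force: 0.0
time_s: 30.42
position: [0.5981, 0.0647, 0.1383]
tool_rot: [[0.851, 0.525, 0.001], [0.525, -0.851, 0.002], [0.002, -0.001, -1.0]]
ft_force: [-3.8, 5.9, 6.3]
grip_width: 0.0101
gripper_force: 60.7
time_s: 31.42
position: [0.598, 0.0644, 0.1377]
tool_rot: [[0.937, -0.349, 0.001], [-0.349, -0.937, 0.001], [0.0, -0.001, -1.0]]
ft_force: [-5.8, 4.7, 8.1]
grip_width: 0.0103
gripper_force: 61.0
time_s: 31.58
position: [0.598, 0.0644, 0.1377]
tool_rot: [[0.938, -0.347, 0.001], [-0.347, -0.938, 0.001], [0.0, -0.001, -1.0]]
ft_force: [-5.6, 4.3, 8.4]
grip_width: 0.0102
gripper_force: 61.0
rel units [0.01 0.01 0.02] q6 105.1 yhead -110.3 nut angle if aligned 2.388  None pos [0.598  0.0644 0.1377] f [-5.6  4.3  8.4] mz [ 0.55  1.   -0.07] w 0.0102
```

```bash
python3 -m jog '[{"linear":[0,0,0],"roll":0},{"linear":[0,0,0],"roll":0},{"linear":[0,0,0],"roll":0},{"linear":[0,0,-0.5],"roll":0},{"linear":[0,0,-0.9],"roll":0},{"linear":[0,0,-0.9],"roll":0},{"linear":[0,0,-0.9],"roll":0},{"linear":[0,0,-0.5],"roll":0},{"linear":[0,0,0],"roll":0},{"linear":[0,0,0],"roll":0},{"linear":[0,0,0],"roll":0}]' -0.1
python3 -c "
from h import *
rel(4); print(env.close_job())"
```

```text
time_s: 32.5
position: [0.5981, 0.0634, 0.2827]
tool_rot: [[0.938, -0.348, -0.002], [-0.348, -0.938, 0.0], [-0.002, 0.001, -1.0]]
ft_force: [0.5, 0.8, 0.5]
grip_width: 0.0384
gripper_force: 0.0
rel units [ 0.   -0.01  3.64] q6 105.1 yhead -110.3 nut angle if aligned 2.388  None pos [0.5981 0.0634 0.2827] f [0.5 0.8 0.5] mz [-0.05  0.05 -0.03] w 0.0384
the job is handed in; nothing more can be done
None
```

I handed the job in at 32.5 s with bolt 1 upright and all four nuts driven home in cross order (1, 3, 2, 4) to about 2.39–2.40 rad each; those angles come from the gripper's own rotation, with no picture taken after the last turns, and the hand-in returned no verdict.

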